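# Find the flush release on the back of a patient monitor and open its battery door

## Robot

A 6-joint arm with a two-finger parallel gripper is mounted at the origin on the work surface. World frame = base frame: x ahead of the robot, y to its left, z up, the work surface at z = 0. Lengths are in m, angles in rad, forces in N, time in s.
With the tool pointing down it reaches from about 0.4 to 0.925 m from the base axis. Payload 3.4 kg.
Tool frame: the origin (TCP) lies midway between the tips of the shut fingers; the grasp point (between the pads) lies 19 mm behind it; z points along the fingers, y is the line along which they close (so a half turn about z gives the same grasp; the last joint's range is limited). The gripper opens to 85 mm and grips with 20 to 120 N. Pads are 22 mm wide; open, the fingers measure 114 mm over their backs; the gripper's body (76 mm by 85 mm) begins 54 mm behind the grasp point. The pads swing forward as they close: fully open they stand 13 mm farther back than shut.
Start: joints at [1.032, 0.307, 1.506, -0, 1.328, -0.073], TCP at [0.258, 0.514, 0.231] pointing down, gripper open.
Joint ranges: [-3.12, 3.12], [-1.05, 2.28], [0.14, 2.33], [-1.42, 4.57], [0.1, 2.73], [-2.68, 2.68]. Speed limits (rad/s): [2.57, 2.57, 3.14, 3.14, 3.14, 3.14].

## Interface

Orientations are given as a unit quaternion [x, y, z, w].
In Python, from station import monitor, optics, ctrl gives the robot as it stands. The module is installed in compiled form; this text tells all that it offers.
- The arm moves only by the shell command python3 -m jog 'ROWS' [OPENING] [FORCE]. ROWS is JSON, a list of rows, each an object with "slide": the shift along the tool's x, y, z in mm, a list of three; "yaw": the turn about the tool's z in rad. A call has 1 to 5 rows; each row is the pose to reach, as a shift and turn from the pose commanded when the call began, along the tool's axes at that moment; what a row does not reach only later rows make up. A row lasts 1/10 s, in which the tool goes at most 50 mm and 8.59 degrees, less where a joint would pass 70% of its speed; a pose out of reach is approached as far as the arm can. A call with a gripper value outside its range is refused whole. OPENING is the finger opening in mm, from 0 to 85.4, set as the call begins (- or left out, the last holds). The fingers move at their own pace and stop on an object; FORCE is the grip in N (left out, the last holds). Time passes only in rows, so rows that repeat a pose let the fingers close. It gives the time, the measured TCP pose, the force, the opening and the grip force at its end, in the units of the state.
- monitor.observe(): the state, without advancing time (a new reading comes with each control period).
- optics.read_camera(name): name is "scene" or "top" or "wrist"; returns (picture, depth): 400x640x3 uint8, red, green, blue; 400x640 float32, m along the optical axis (not along the pixel's ray), 0 where there is no reading.
- optics.camera_info(name): a dict with "K" (3x3 intrinsics, pixels), "pose" (4x4, takes a point from camera to world coordinates). Camera axes: x right, y down, z forward; pixel columns grow to the right and rows downward; lengths in m; the calibration is good to about 2 mm. A picture is of the moment at which its call begins: read the wrist's pose just before it. camera_info takes no time and is no camera call; for the wrist camera it gives the pose at the moment of the call.
- ctrl.finish_job(): hands the job in; it is judged then, once.
The state is a dict: "t": time; "joints": joint angles; "joint_vel": joint speeds; "joint_torque": joint torques, N m; "tcp_pos": TCP position; "tcp_rot": TCP orientation; "wrist_force": force on the tool from outside, world axes, zero at the start; "ft_torque": the same for the moment, N m; "grip_width": finger opening in m; "finger_force": force on a finger pad.
Only numpy, scipy, OpenCV 4.12 (cv2) and the standard library are available. Lean on these libraries where they do the work, as an engineer would, in place of code of your own. Each camera call takes 0.05 s, during which the arm holds its last target. There are 200 camera calls.

## Task

The patient monitor lies face down for a battery change. Feel along the flat release panel on its back, without leaning hard on it, for the flush recessed button, and press the button in so that the battery door springs up; then push the door with a finger all the way back to its stop, where it stays by itself. Nothing is to be picked up: leave the battery lying in its bay and the things around the monitor where they are.

Things in the scene. Friction and masses are not known exactly. Their poses are not given: they have to be found in the camera images.
- monitor: Grey monitor, 240 (its x) by 320 mm (its y), fixed, face down on a black pad 300 x 380 x 8 mm. Origin: on the table under its centre; x towards its black carrying handle, z up. Its flat back is up, at z = 120 mm. Along the edge far from the handle lies the release panel; next to it, towards the handle, the battery door (x -46 to 43, y -84 to 84 mm), flush with the back.
- release_panel_mid (a point): Centre of the release panel, on its surface, fixed to the monitor (x = -83, y = 0, z = 118 mm in its frame). A rigid flat strip 44 mm wide (monitor x), 136 mm long (monitor y), sunk 2 mm below the back. The release button is on its centre line, up to 38 mm either way of this point along monitor y; where differs from unit to unit and is not reported: find it by touch or by its outline.
- release (a joint): Travel of the button, m: 0 out, 0.005 fully in. A 42 (monitor y) x 31 mm (monitor x) rectangle of the same grey plastic, its face 1.5 mm below the release panel, in a close-fitting opening 44 x 33 mm. It starts to give at 3 N, lets the door go at 3 mm (5 N), is fully in at 6.3 N and springs back out when let go.
- battery_door (a joint): Angle of the door, rad: 0 shut and latched, 1.1 sprung up after release, 1.95 back at its stop. A 60 g flap 168 (monitor y) x 88 x 4 mm, hinged on its edge nearest the handle; the edge next to the release panel rises. Its spring lifts it to 1.1 only; beyond, it swings freely (under 1 N), falls back to 1.1 if let go before upright (1.57), and past upright sinks slowly onto the stop.
- door_hinge (a point): Middle of the door's hinge line, which runs along the monitor's y; x = 43 mm, y = 0, z = 118 mm in the monitor's frame.
- door_edge (a point): Middle of the door's free edge, 89 mm from the hinge line; moves with the door.
- battery: Black battery pack 74 x 150 x 24 mm, 0.4 kg, lying loose in the bay under the door, its top 11 mm below the back. Origin: centre of its underside.
- spare_battery: A like pack, 74 x 150 x 24 mm, lying on the table on the monitor's +y side. Origin: centre of its underside. Bystander.
- gel_bottle: White squeeze bottle with a nozzle cap, 52 mm across, 165 mm tall, standing on the monitor's -y side. Origin: centre of its underside. Bystander.
- electrode_carton: Brown carton 90 x 140 x 60 mm on the monitor's -y side. Origin: centre of its underside. Bystander.

How it is judged:
By the outcome, as a careful person would: the job done as asked, in the order asked, and still so for the second after the job is handed in, with the robot touching nothing.
It also fails if it takes over 58 s, if anything falls off the work surface, if the arm or the gripper's body presses on something with over 40 N, if the wrist force passes 120 N, or if a joint passes its speed limit or range.

## Working session

There is one attempt and no reset: what is moved stays moved. The work goes in short steps, Python scripts to look and compute and a shell command to move; the robot and the scene stay as the last step left them, time stands still between calls to the robot, and variables do not carry over. Pictures are saved under pics/ and viewed, at most 10 in all, crops included, and the job is handed in when it is done.

```bash
mkdir -p pics; cat > h.py <<'E'
import numpy as np, cv2
from station import monitor, optics, ctrl
def snap(n,f):
    i=optics.camera_info(n); p,d=optics.read_camera(n)
    cv2.imwrite(f'pics/{f}.png',p[:,:,::-1]); np.savez(f'pics/{f}.npz',p=p,d=d,K=i['K'],T=i['pose']); return p,d,i
def pt(f,u,v,r=1):
    z=np.load(f'pics/{f}.npz'); K,T=z['K'],z['T']; w=z['d'][v-r:v+r+1,u-r:u+r+1]; d=np.median(w[w>0])
    return (T@np.r_[np.linalg.solve(K,[u*d,v*d,d]),1])[:3]
E
python3 -c "
from h import *
snap('top','top');snap('scene','scene');print(monitor.observe())"
```

```text
{'t': 0.1, 'joints': array([ 1.03248543e+00,  3.07506598e-01,  1.50753756e+00,  2.60333853e-05,
        1.32844001e+00, -7.35184820e-02]), 'joint_vel': array([-2.23133612e-05, -7.93727294e-04, -2.42109145e-03, -1.82114697e-04,
       -1.24690366e-03, -6.91684298e-04]), 'joint_torque': array([-7.90307768e-04, -4.58528495e+01, -2.52608031e+01, -1.42298031e-04,
        5.58642976e-03, -1.48114430e-05]), 'tcp_pos': array([0.25743208, 0.51344117, 0.23047032]), 'tcp_rot': array([ 2.30312922e-01,  9.73116161e-01, -8.98044552e-04, -2.96876812e-04]), 'wrist_force': array([-0.36558854, -0.15141423, -0.04710756]), 'ft_torque': array([0.00361863, 0.03757342, 0.02277927]), 'finger_force': 0.0, 'grip_width': 0.08532804442318938}
```

View pics/top.png

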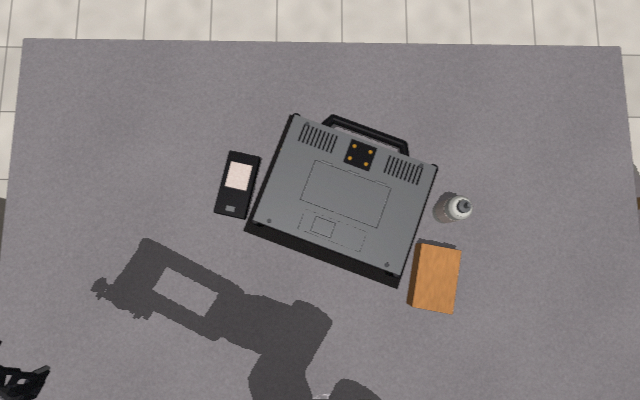

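View pics/scene.png

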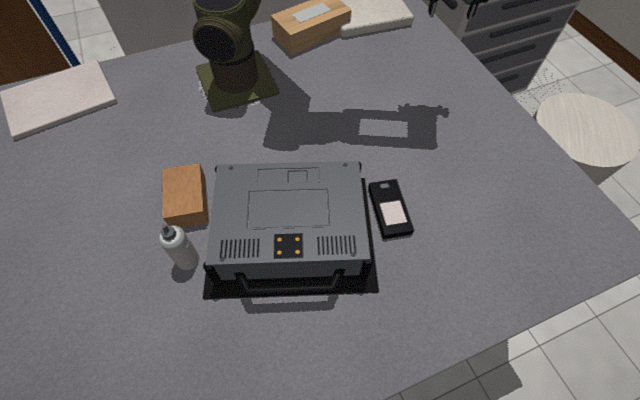

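The top view shows the monitor, its door outline (about 302–391, 160–227), and a button outline near (322, 227) on the panel. I'll enlarge that area.

```bash
python3 -c "
from h import *
p=cv2.imread('pics/top.png')[150:265,270:420]
cv2.imwrite('pics/crop.png',cv2.resize(p,None,fx=5,fy=5,interpolation=cv2.INTER_CUBIC))"
```

```text
(no output)
```

View pics/crop.png

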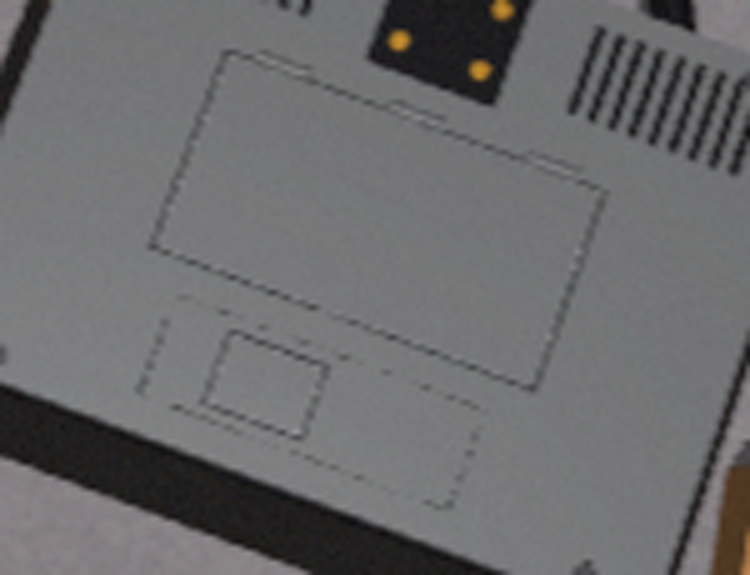

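```bash
python3 -c "
from h import *
z=np.load('pics/top.npz');K,T=z['K'],z['T']
def ray(c,h):
    d=T[:3,:3]@np.linalg.solve(K,[270+c[0]/5-.4,150+c[1]/5-.4,1]);o=T[:3,3];return o+d*(h-o[2])/d[2]
print('depth z',pt('top',340,190,3),T[:3,3])
P=np.array([ray(c,.12) for c in [(228,50),(606,190),(536,388),(152,246)]])
L=np.array([[43,84],[43,-84],[-46,-84],[-46,84]])/1e3
A=P[:,:2];a=A-A.mean(0);l=L-L.mean(0)
th=np.arctan2((l[:,0]*a[:,1]-l[:,1]*a[:,0]).sum(),(l*a).sum());R=np.array([[np.cos(th),-np.sin(th)],[np.sin(th),np.cos(th)]])
o=A.mean(0)-R@L.mean(0);print('th',th,'o',o,'res',(L@R.T+o-A)*1e3)
b=np.mean([ray(c,.118)[:2] for c in [(232,332),(328,367),(302,437),(204,402)]],0)
print('button',b,R.T@(b-o))
for n,q in dict(hinge=(.043,0),panel=(-.083,0),edge=(-.046,0)).items(): print(n,R@q+o)
s=monitor.observe();from scipy.spatial.transform import Rotation as Ro
M=Ro.from_quat(s['tcp_rot']).as_matrix();print(M.round(3),s['tcp_pos'])
print('bottle',pt('top',462,206),'spare',pt('top',238,180),'carton',pt('top',437,275))
"
```

```text
depth z [ 0.55518874 -0.02128223  0.12080108] [0.43399202 0.03739345 0.94940811]
th -0.3560931480487391 o [ 0.55017173 -0.03363516] res [[ 0.17027116 -0.25760079]
 [ 0.4641966   0.33066379]
 [-0.33949498  0.44478107]
 [-0.29497278 -0.51784408]]
button [0.47961739 0.01424562] [-0.08282014  0.02028071]
hinge [ 0.59047417 -0.04862561]
panel [ 0.47237865 -0.0047001 ]
edge [ 0.50705749 -0.01759886]
[[-0.894  0.448 -0.001]
 [ 0.448  0.894 -0.002]
 [ 0.    -0.002 -1.   ]] [0.25743208 0.51344117 0.23047032]
bottle [ 0.51954879 -0.26602018  0.1467993 ] spare [0.59187648 0.20788682 0.02432331] carton [ 0.37724615 -0.23637235  0.0605427 ]
```

```bash
python3 -m jog '[{"slide":[-39,-32,0],"yaw":-0.108},{"slide":[-78,-64,0],"yaw":-0.108},{"slide":[-116,-95,0],"yaw":-0.108},{"slide":[-154,-127,0],"yaw":-0.108},{"slide":[-193,-159,0],"yaw":-0.108}]' 0 20
cat >> h.py <<'E'
from scipy.spatial.transform import Rotation as Ro
th=-.3561; O=np.array([.55017,-.03364,0]); RM=Ro.from_euler('z',th).as_matrix()
def where(goal):
    s=monitor.observe(); M=Ro.from_quat(s['tcp_rot']).as_matrix()
    print('t',s['t'],'tcp in monitor mm',(RM.T@(s['tcp_pos']-O)*1e3).round(1),'F mon',(RM.T@s['wrist_force']).round(2),'w',s['grip_width'])
    print('slide',(M.T@(RM@(np.array(goal)/1e3)+O-s['tcp_pos'])*1e3).round(1),'M in monitor\n',(RM.T@M).round(3))
E
python3 -c "
from h import *
where([-83,20.3,160])"
```

```text
t: 0.6
tcp_pos: [0.3588, 0.2839, 0.231]
tcp_rot: [0.177, 0.984, -0.0, -0.0]
wrist_force: [1.3, 0.1, -0.3]
grip_width: 0.0119
finger_force: 0.0
t 0.6 tcp in monitor mm [-290.   230.9  231. ] F mon [ 1.24  0.52 -0.32] w 0.011905993780188012
slide [-207.  -210.6   71.1] M in monitor
 [[-1.    -0.    -0.   ]
 [-0.     1.    -0.001]
 [ 0.    -0.001 -1.   ]]
```

```bash
python3 -m jog '[{"slide":[-35,-35,0],"yaw":0},{"slide":[-70,-70,0],"yaw":0},{"slide":[-105,-105,0],"yaw":0},{"slide":[-140,-140,0],"yaw":0},{"slide":[-175,-175,0],"yaw":0}]' >/dev/null; python3 -m jog '[{"slide":[-15,-15,20],"yaw":0},{"slide":[-25,-25,40],"yaw":0},{"slide":[-25,-25,60],"yaw":0},{"slide":[-25,-25,60],"yaw":0},{"slide":[-25,-25,60],"yaw":0}]' >/dev/null
python3 -c "
from h import *
where([-83,20.3,130]); snap('wrist','w1')"
```

```text
t 1.6 tcp in monitor mm [-91.3  32.4 171.1] F mon [-0.16  0.16 -1.04] w 0.00016551042725172478
slide [ -8.4 -12.1  41. ] M in monitor
 [[-1.     0.001 -0.002]
 [ 0.001  1.    -0.   ]
 [ 0.002 -0.    -1.   ]]
```

View pics/w1.png

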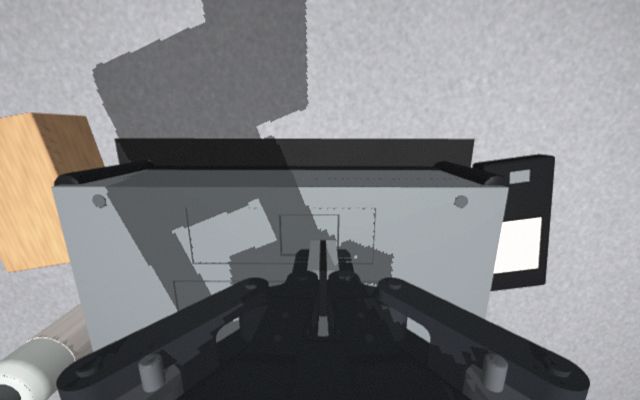

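The wrist view confirms the button outline (columns 281–338, rows 214–255) inside the panel outline (187–376). I'll cross-check its position with this camera and move over it.

```bash
python3 -c "
from h import *
z=np.load('pics/w1.npz');K,T=z['K'],z['T']
for u,v in [(281,214),(338,214),(281,255),(187,208),(376,208),(187,264)]:
    d=T[:3,:3]@np.linalg.solve(K,[u,v,1]);o=T[:3,3];print((RM.T@(o+d*(.118-o[2])/d[2]-O)*1e3).round(1))
"; python3 -m jog '[{"slide":[-8,-12,20],"yaw":0},{"slide":[-8,-12,35],"yaw":0},{"slide":[-8,-12,45],"yaw":0},{"slide":[-8,-12,45],"yaw":0},{"slide":[-8,-12,45],"yaw":0}]'; python3 -c "
from h import *
where([-83,20.3,118])"
```

```text
[-99.3   2.6 118. ]
[-99.3  43.9 118. ]
[-67.    1.3 118. ]
[-103.9  -64.9  118. ]
[-103.8   71.2  118. ]
[-59.6 -70.5 118. ]
t: 2.15
tcp_pos: [0.4801, 0.0148, 0.127]
tcp_rot: [0.177, 0.984, 0.0, 0.0]
wrist_force: [-0.2, 0.4, -0.5]
grip_width: 0.0001
finger_force: 0.0
t 2.15 tcp in monitor mm [-82.6  21.  127. ] F mon [-0.32  0.28 -0.54] w 0.0001400754841919676
slide [ 0.4 -0.7  9. ] M in monitor
 [[-1.     0.     0.001]
 [ 0.     1.     0.   ]
 [-0.001  0.    -1.   ]]
```

Both cameras agree on y≈20. Next I'll descend gently.

```bash
python3 -m jog '[{"slide":[0,0,4],"yaw":0},{"slide":[0,0,7],"yaw":0},{"slide":[0,0,9],"yaw":0},{"slide":[0,0,10],"yaw":0},{"slide":[0,0,10],"yaw":0}]'; python3 -m jog '[{"slide":[0,0,1],"yaw":0},{"slide":[0,0,1.5],"yaw":0},{"slide":[0,0,2],"yaw":0},{"slide":[0,0,2],"yaw":0}]'
```

```text
t: 2.65
tcp_pos: [0.4796, 0.0145, 0.1164]
tcp_rot: [0.177, 0.984, 0.0, -0.0]
wrist_force: [-1.0, 0.2, 2.4]
grip_width: -0.0003
finger_force: 1.1
t: 3.05
tcp_pos: [0.4796, 0.0145, 0.1144]
tcp_rot: [0.177, 0.984, 0.0, -0.0]
wrist_force: [-1.1, 0.9, 5.4]
grip_width: -0.0
finger_force: 2.3
```

```bash
python3 -m jog '[{"slide":[0,0,1],"yaw":0},{"slide":[0,0,2],"yaw":0},{"slide":[0,0,2.5],"yaw":0},{"slide":[0,0,2.5],"yaw":0}]'; python3 -c "
from h import *
snap('scene','s2')"
```

```text
t: 3.45
tcp_pos: [0.4796, 0.0145, 0.1118]
tcp_rot: [0.177, 0.984, 0.0, -0.0]
wrist_force: [-1.8, 1.1, 5.7]
grip_width: -0.0001
finger_force: 3.0
```

View pics/s2.png

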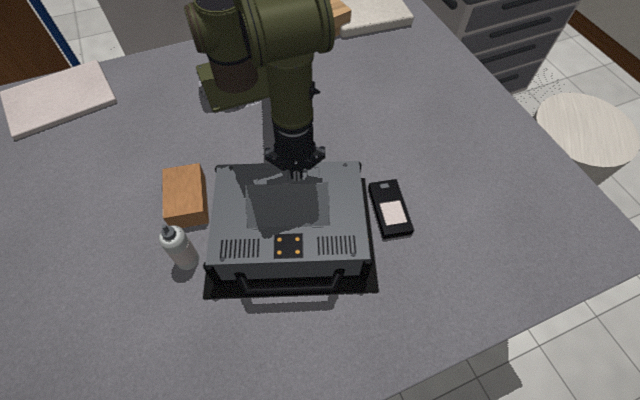

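The door region (247–329, 182–228) is darker but isn't clearly raised. I'll check its depth.

```bash
python3 -c "
from h import *
for q in [(260,190),(318,190),(260,220),(310,222),(288,200),(300,215)]: print(q,(RM.T@(pt('s2',*q)-O)*1e3).round(1))
where([0,0,0])"
```

```text
(260, 190) [-15.5 -50.7 167.8]
(318, 190) [-12.8  66.2 165.3]
(260, 220) [ 33.5 -53.4 131.7]
(310, 222) [ 38.9  47.9 125.7]
(288, 200) [  1.9   4.8 154.3]
(300, 215) [ 26.9  28.  135. ]
t 3.5 tcp in monitor mm [-82.9  20.5 111.9] F mon [-2.05 -0.71  5.45] w -1.0853207358239116e-05
slide [-82.9 -20.5 111.9] M in monitor
 [[-1.     0.001 -0.   ]
 [ 0.001  1.     0.   ]
 [ 0.     0.    -1.   ]]
```

The depths put the door about 0.7 rad up, probably still rising or against the gripper. I'll lift out of the recess and back away.

```bash
python3 -m jog '[{"slide":[0,0,-5],"yaw":0},{"slide":[0,0,-10],"yaw":0},{"slide":[15,0,-12],"yaw":0},{"slide":[30,0,-20],"yaw":0},{"slide":[40,0,-40],"yaw":0}]';python3 -m jog '[{"slide":[0,0,-20],"yaw":0},{"slide":[0,0,-33],"yaw":0},{"slide":[0,0,-33],"yaw":0},{"slide":[0,0,-33],"yaw":0}]'; python3 -c "
from h import *
snap('scene','s3')
for q in [(260,190),(318,190),(260,220),(310,222),(288,200),(300,215)]: print(q,(RM.T@(pt('s3',*q)-O)*1e3).round(1))
where([-50,10,182])"
```

```text
t: 4.0
tcp_pos: [0.4376, 0.0291, 0.1506]
tcp_rot: [0.177, 0.984, -0.0, -0.003]
wrist_force: [-0.3, -0.4, 0.5]
grip_width: -0.0
finger_force: 0.0
t: 4.4
tcp_pos: [0.441, 0.0287, 0.1848]
tcp_rot: [0.177, 0.984, -0.0, -0.0]
wrist_force: [-0.7, -0.3, -1.4]
grip_width: -0.0002
finger_force: 0.0
(260, 190) [  3.9 -46.4 197.7]
(318, 190) [  7.   65.1 196.1]
(260, 220) [ 36.8 -52.5 137.7]
(310, 222) [ 40.6  47.9 129. ]
(288, 200) [ 16.4   6.1 178. ]
(300, 215) [ 32.8  28.2 145.7]
t 4.45 tcp in monitor mm [-124.2   20.3  184.3] F mon [-0.31 -0.18 -0.96] w -0.00010316976123611436
slide [-74.2 -10.2   2.2] M in monitor
 [[-1.     0.    -0.001]
 [ 0.     1.    -0.   ]
 [ 0.001 -0.    -1.   ]]
```

The door is now at about 1.1 rad. I'll push it from the panel side.

```bash
python3 -m jog '[{"slide":[-30,-10,4],"yaw":0},{"slide":[-60,-20,4],"yaw":0},{"slide":[-85,-20,4],"yaw":0},{"slide":[-100,-20,4],"yaw":0},{"slide":[-105,-20,4],"yaw":0}]'; python3 -m jog '[{"slide":[-8,0,0],"yaw":0},{"slide":[-16,0,0],"yaw":0},{"slide":[-24,0,0],"yaw":0},{"slide":[-32,0,0],"yaw":0},{"slide":[-40,0,0],"yaw":0}]';python3 -m jog '[{"slide":[-6,0,0],"yaw":0},{"slide":[-12,0,0],"yaw":0},{"slide":[-18,0,0],"yaw":0},{"slide":[-22,0,0],"yaw":0},{"slide":[-22,0,0],"yaw":0}]'; python3 -c "
from h import *
where([57,0,180])"
```

```text
t: 4.95
tcp_pos: [0.5341, -0.0273, 0.1797]
tcp_rot: [0.178, 0.984, 0.0, -0.001]
wrist_force: [-0.7, -0.6, 0.9]
grip_width: -0.0003
finger_force: 0.2
t: 5.45
tcp_pos: [0.5716, -0.041, 0.181]
tcp_rot: [0.177, 0.984, -0.0, 0.0]
wrist_force: [-0.6, 0.2, 0.5]
grip_width: 0.0
finger_force: 0.1
t: 5.95
tcp_pos: [0.5924, -0.0489, 0.1807]
tcp_rot: [0.178, 0.984, -0.0, 0.0]
wrist_force: [0.0, -0.7, -0.2]
grip_width: -0.0003
finger_force: 0.0
t 5.95 tcp in monitor mm [ 44.9   0.4 180.7] F mon [ 0.26 -0.69 -0.19] w -0.00028642504263081325
slide [-12.1  -0.4   0.8] M in monitor
 [[-1.     0.001  0.   ]
 [ 0.001  1.     0.   ]
 [-0.     0.    -1.   ]]
```

```bash
python3 -m jog '[{"slide":[-3,0,0],"yaw":0},{"slide":[-6,0,0],"yaw":0},{"slide":[-9,0,0],"yaw":0},{"slide":[-11,0,0],"yaw":0},{"slide":[-11,0,0],"yaw":0}]';python3 -m jog '[{"slide":[-1,0,0],"yaw":0},{"slide":[-2,0,0],"yaw":0},{"slide":[-3,0,0],"yaw":0},{"slide":[-3,0,0],"yaw":0},{"slide":[-3,0,0],"yaw":0}]'; python3 -c "
from h import *
where([57,0,180]);snap('scene','s4')"
```

```text
t: 6.45
tcp_pos: [0.5985, -0.0512, 0.1806]
tcp_rot: [0.177, 0.984, 0.001, -0.004]
wrist_force: [-6.8, 2.9, 6.4]
grip_width: 0.0002
finger_force: 4.3
t: 6.95
tcp_pos: [0.5987, -0.0513, 0.1805]
tcp_rot: [0.177, 0.984, 0.001, -0.006]
wrist_force: [-12.5, 4.8, 8.8]
grip_width: 0.0
finger_force: 7.0
t 6.95 tcp in monitor mm [ 51.7   0.4 180.5] F mon [-13.44   0.17   8.84] w 3.1320794204617936e-05
slide [-5.3 -0.4  0.4] M in monitor
 [[-1.     0.    -0.012]
 [ 0.     1.    -0.001]
 [ 0.012 -0.001 -1.   ]]
```

View pics/s4.png

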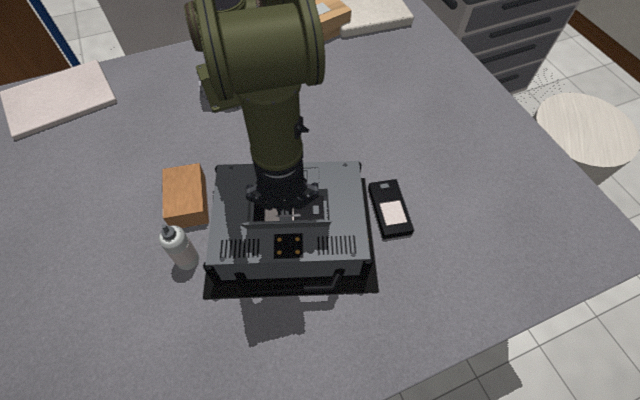

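The push force has risen, so the door is against its stop. In the image it shows as a thin strip at row ~222, with the battery visible in the bay. I'll retract and verify.

```bash
python3 -m jog '[{"slide":[10,0,0],"yaw":0},{"slide":[30,0,0],"yaw":0},{"slide":[60,0,-10],"yaw":0},{"slide":[100,0,-30],"yaw":0},{"slide":[150,0,-50],"yaw":0}]' >/dev/null; python3 -m jog '[{"slide":[15,0,-20],"yaw":0},{"slide":[15,0,-40],"yaw":0},{"slide":[15,0,-40],"yaw":0},{"slide":[15,0,-40],"yaw":0},{"slide":[15,0,-40],"yaw":0}]'; python3 -c "
from h import *
where([0,0,0]);snap('scene','s5');snap('top','t5')
a,b=np.load('pics/s5.npz'),0
for v in range(196,228,4): print(v,(RM.T@(pt('s5',300,v)-O)*1e3).round(1))"
```

```text
t: 8.0
tcp_pos: [0.4534, 0.0027, 0.2684]
tcp_rot: [0.178, 0.984, -0.0, -0.001]
wrist_force: [-0.1, -0.7, -0.1]
grip_width: -0.0001
finger_force: 0.0
t 8.0 tcp in monitor mm [-103.4    0.4  268.4] F mon [ 0.16 -0.73 -0.13] w -5.910030904391578e-05
slide [-1.037e+02 -1.000e-01  2.683e+02] M in monitor
 [[-1.     0.001 -0.001]
 [ 0.001  1.    -0.   ]
 [ 0.001 -0.    -1.   ]]
196 [-34.9  28.3 109.1]
200 [-24.7  28.1 109.1]
204 [-14.4  27.9 109.5]
208 [ -4.4  27.7 109.6]
212 [  4.7  27.5 108.4]
216 [ 15.4  27.4 110.1]
220 [ 63.9  28.8 182.1]
224 [ 69.4  28.5 176.4]
```

View pics/s5.png

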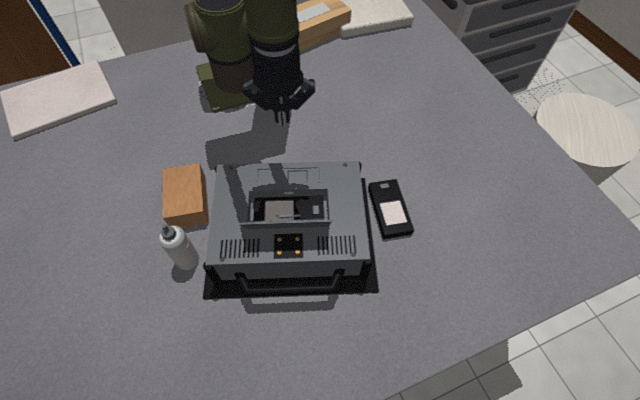

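The door stands leaning back (strip at rows 219–226), the battery is in its bay, and the bystanders are where they were. I'll wait briefly to confirm it has stopped sinking.

```bash
for i in 1 2 3; do python3 -m jog '[{"slide":[0,0,0],"yaw":0},{"slide":[0,0,0],"yaw":0},{"slide":[0,0,0],"yaw":0},{"slide":[0,0,0],"yaw":0},{"slide":[0,0,0],"yaw":0}]' >/dev/null; done; python3 -c "
from h import *
snap('scene','s6')
for f in ('s5','s6'): print([(RM.T@(pt(f,u,v)-O)*1e3).round(1) for u,v in [(300,221),(300,223),(270,223)]])
a,b=np.load('pics/s5.npz')['d'],np.load('pics/s6.npz')['d'];print(np.abs(a-b)[180:240,240:340].mean())
z=np.load('pics/t5.npz');
c=np.array([[43,.0,118]])
d=z['d'];v,u=np.mgrid[110:230,280:420];D=d[110:230,280:420]
P=np.einsum('ij,jhw->hwi',np.linalg.inv(z['K']),np.stack([u*D,v*D,D]))
P=((P@z['T'][:3,:3].T+z['T'][:3,3]-O)@RM)*1e3
m=(P[...,2]>125)&(P[...,0]>20)&(abs(P[...,1])<80);Q=P[m];print(len(Q),np.polyfit(Q[:,2],Q[:,0],1),np.percentile(Q[:,2],[1,50,99]),'angle med',np.median(np.pi-np.arctan2(Q[:,2]-118,Q[:,0]-43)))"
```

```text
[array([ 75.7,  29.2, 200. ]), array([ 75.9,  28.9, 192.6]), array([ 77.2, -25.6, 199.1])]
[array([ 75.8,  29.2, 200.3]), array([ 75.7,  28.9, 192.3]), array([ 78. , -25.4, 200.5])]
0.0065064114
1701 [ 0.39036532 -6.09084681] [127.63232681 180.95482656 205.77864391] angle med 1.8996213396986246
```

```bash
python3 -c "
from station import ctrl
print(ctrl.finish_job())"
```

```text
the job is handed in; nothing more can be done
None
```

The job is handed in: I pressed the release button, the battery door sprang up, and I pushed it back to its stop, where it stayed by itself (edge measured at about 1.95 rad) with the battery and surrounding items left where they were.

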